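# Log in a sample rack and present a fresh tray

## Robot

A 6-joint arm with a two-finger parallel gripper is mounted at the origin on the work surface. World frame = base frame: x ahead of the robot, y to its left, z up, the work surface at z = 0. Lengths are in mm, angles in degrees, forces in N, time in s.
With the tool pointing down it reaches from about 300 to 850 mm from the base axis. Payload 4.2 kg.
Tool frame: the origin (TCP) lies between the finger pads; the fingertips stand 22 mm ahead of it and the grasp point (between the pads) lies 3 mm ahead of it; z points along the fingers, y is the direction in which the jaws open and shut (so a half turn about z gives the same grasp; the last joint's range is limited). The gripper opens to 91 mm and grips with 3 to 60 N. Pads are 32 mm wide; open, the fingers measure 118 mm over their backs; the gripper's body (76 mm by 178 mm) begins 60 mm behind the grasp point.
Start: joints at [-65.26, 18.312, 89.639, -0, 72.044, -1.146], TCP at [251.041, -517.319, 235.976] pointing down, gripper open.
Joint ranges: [-177.97, 177.97], [-48.28, 115.42], [12.27, 149.76], [-77.06, 257.06], [2.81, 150.46], [-146.56, 146.56]. Speed limits (degrees/s): [147.25, 147.25, 180, 180, 180, 180].

## Interface

Orientations are given as [roll, pitch, yaw] about the fixed x, y, z axes, in that order (R = Rz(yaw) Ry(pitch) Rx(roll)).
In Python, from workcell import telemetry, cams, env gives the robot as it stands.
- The arm moves only by the shell command python3 -m inch 'ROWS' [FORCE]. ROWS is JSON, a list of rows, each an object of numbers: "x", "y", "z": the shift along the tool's x, y, z in cm; "yaw": the turn about the tool's z in units of 5 degrees (1.0 is 5 degrees); "gripper": the gripper's target within -1 to 1 (fully open at 1, half-way at 0, shut at -1). A call has 1 to 12 rows; each row shifts and turns the commanded pose from where the row before left it, along the tool's axes as they then stand; what a row does not reach is not made up. A row lasts 1/12 s, in which the tool goes at most 41.7 mm and 7.16 degrees, less where a joint would pass 70% of its speed; a pose out of reach is approached as far as the arm can. A call is refused whole if a number of a shift passes 4.17 or a number of a turn 1, either way. A call with a gripper value outside its range is refused whole. The fingers move at their own pace and stop on an object; FORCE is the grip in N (left out, the last holds). Time passes only in rows, so rows that do not move let the fingers close. It gives the time, the measured TCP pose, the force and the opening at its end, in the units of the state.
- telemetry.state(): the state, without advancing time (a new reading comes with each control period).
- cams.grab_frame(name): name is "scene" or "side" or "wrist"; returns a dict with "pixels" (400x640x3 uint8, red, green, blue), "mtx" (3x3 intrinsics, pixels), "rvec" (rotation vector, rad) and "tvec" (3), from world to camera coordinates, as OpenCV has them. Camera axes: x right, y down, z forward; pixel columns grow to the right and rows downward; lengths in mm; the calibration is good to about 2 mm. A picture is of the moment at which its call begins. There is no depth.
- env.job_done(): hands the job in, once; it reports no verdict.
The state is a dict: "time_s": time; "qpos": joint angles; "qvel": joint speeds; "effort": joint torques, N m; "ee_pos": TCP position; "ee_rot": TCP orientation; "force": force on the tool from outside, world axes, zero at the start; "torque": the same for the moment, N m; "gripper_width": finger opening in mm.
Only numpy, scipy, OpenCV 4.12 (cv2) and the standard library are available. Lean on these libraries where they do the work, as an engineer would, in place of code of your own. Each camera call takes 0.05 s, during which the arm holds its last target. There are 200 camera calls.

## Task

Log in the sample rack: first push the loaded drawer of the white scanning station fully shut. Then take hold of the upright lug on the top tray of the white stack and peel that tray off by lifting the lug's corner first, so that the tray tips clearly and the opposite corner is the last to come away. Finish while still holding the tray the right way up and level, centred over the station's glass window with its underside about 7 cm above the glass, and keep it still; the blue stack, bottles and other things on the bench are left where they are.

Things in the scene. Friction and masses are not known exactly. Their poses are not given: they have to be found in the camera images.
- station_drawer0 (a joint): Drawer of the white scanning station (station 240 deep x 200 wide x 100 high mm, fixed to the bench). Value is how far it is open, m; 0 is fully shut (hard stop). Slides along the station's own x axis with about 2 N of friction and stays where it is left; an orange tube rack rides in it.
- station_drawer0_handle (a point): Middle of the drawer's steel bar handle, a level bar about 10 mm thick running across the drawer front (along the station's y), 35 mm out from the drawer front, 55 mm above the bench. Axes are the station's: x points into the station (the drawer shuts towards +x), z up.
- window (a point): Centre of the upper face of the glass scan window (120 x 90 mm, black surround 150 x 120) on top of the station, 104 mm above the bench. Axes are the station's, z up.
- tray: The top white formed tray, open on top, about 70 g: level rim 130 (its x) x 90 (its y) mm, 4 mm thick; basin sloping down to 90 x 52. Overall height without lug 34 mm. Origin at the centre of its underside, z up; the rim's upper face is 34 mm above the origin. At the start nested in the white stack and stuck there (see stack).
- tray_mid (a point): Centre of the tray, half-way up (17 mm above its underside). Axes as the tray's.
- lug (a point): Centre of the upright lug on the tray's corner at -x, -y of the tray: a solid block 26 (tray x) x 14 (tray y) x 34 (tall) mm standing on the rim, so its top is 17 mm above this point and the rim 17 mm below. Made to be pinched across its 14 mm from above. Axes as the tray's. It lies 52 mm to -x and 36 mm to -y of the tray's centre.
- tray_far_corner (a point): Rim corner of the tray diagonally opposite to the lug (+x, +y), underside of the rim, 30 mm above the tray's underside.
- stack_far_corner (a point): Matching corner of the next tray of the white stack, which the far corner of the top tray sits on while nested.
- stack: Rest of the white stack: five trays in a dark steel holder (150 x 110 mm) fixed to the bench. Origin under its centre on the bench, axes as the nested tray's; its top is 68 mm, the top tray's underside 38 mm above the bench. Four rubber tips on the holder grip the top rim's short ends by friction, some 3 N each; each lets go once the rim there has risen 5 mm.
- blue_stack: Similar stack of blue trays in its holder, not wanted, fixed. Origin under its centre on the bench; 72 mm high, its lug (same corner as on the white tray) up to 106 mm.
- marker: Bystander: white and red marker pen lying flat, 120 x 12 x 12 mm, loose; origin under its centre.
- dish: Bystander: pale clear-plastic round dish, 90 mm across, 15 mm high, loose; origin under its centre.
- tip_box: Bystander: black box with green lid, 120 x 85 x 58 mm, loose; origin under its centre.
- amber_bottle: Bystander: amber bottle, 60 mm across, 120 mm high, loose; origin under its centre.
- jar: Bystander: white jar with blue cap, 56 mm across, 70 mm high, loose; origin under its centre.
- spray: Bystander: white spray bottle with red trigger, 72 mm across, 180 mm high, loose; origin under its centre.
Not all that is in view belongs to the job. Leave any pink look-alike of the tray alone.

How it is judged:
By the outcome, as a careful person would: the job done as asked, in the order asked, and still so for the second after the job is handed in, while the arm keeps its last pose, push and grip.
It also fails if it takes over 64 s, if anything falls off the work surface, if the arm or the gripper's body presses on something with over 40 N, if the wrist force passes 120 N, or if a joint passes its speed limit or range.

## Working session

There is one attempt and no reset: what is moved stays moved. The work goes in short steps, Python scripts to look and compute and a shell command to move; the robot and the scene stay as the last step left them, time stands still between calls to the robot, and variables do not carry over. Pictures are saved under pics/ and viewed, about 8 in all and at most 12, crops included, and the job is handed in when it is done.

```bash
ls; mkdir -p pics; python3 - <<'E'
from workcell import telemetry, cams
import cv2,pickle
for n in("scene","side","wrist"):
    f=cams.grab_frame(n); pickle.dump(f,open(f"pics/{n}0.pkl","wb")); cv2.imwrite(f"pics/{n}0.png",f["pixels"][:,:,::-1])
    print(n,f["mtx"].tolist(),f["rvec"],f["tvec"])
print(telemetry.state())
E
```

```text
pics
scene [[492.04870105800745, 0.0, 322.066084188269], [0.0, 492.04870105800745, 193.0890506124975], [0.0, 0.0, 1.0]] [ 1.4291937   1.92342392 -0.99565987] [ 275.33767285 -174.45993267 1787.30261212]
side [[393.2236400746856, 0.0, 316.1579925030397], [0.0, 393.2236400746856, 199.89652354299992], [0.0, 0.0, 1.0]] [ 0.76639938 -2.43628056  1.25013888] [375.5608212  303.64872944 801.58348252]
wrist [[314.75996326481794, 0.0, 315.1621795244905], [0.0, 314.75996326481794, 200.04596809793873], [0.0, 0.0, 1.0]] [-2.45212885  1.53771312  0.22140673] [-573.58796851  -30.78898843  392.47447296]
{'time_s': 0.15, 'qpos': array([-6.52603104e+01,  1.83426412e+01,  8.96898665e+01, -1.58309144e-03,
        7.20431159e+01, -1.14589608e+00]), 'qvel': array([-0.04881317, -0.10768745, -0.23511479,  0.00242722,  0.06129933,
       -0.07402493]), 'effort': array([ 3.72734585e-04, -4.12773299e+01, -2.32154864e+01,  7.27486890e-02,
        4.33490449e-02, -1.01751905e-04]), 'ee_pos': array([ 250.88048736, -516.99988327,  235.32254133]), 'ee_rot': array([-1.79924361e+02, -7.31642639e-06,  2.58860748e+01]), 'force': array([ 0.05537546, -0.52890619, -0.00639143]), 'torque': array([-0.02214157, -0.00692164,  0.00765968]), 'gripper_width': 91.4904847988507}
```

View pics/scene0.png

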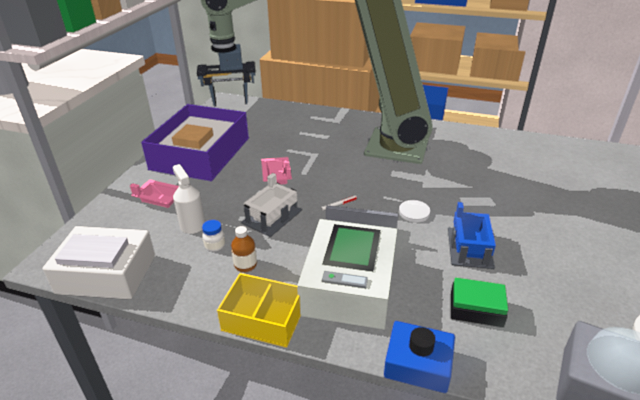

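View pics/side0.png

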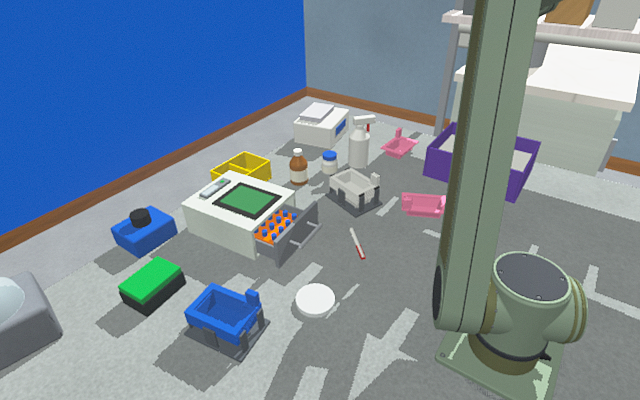

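```bash
cat > h.py <<'E'
import cv2,pickle,numpy as np
def load(n): return pickle.load(open(f"pics/{n}.pkl","rb"))
def grab(n,tag):
    from workcell import cams
    f=cams.grab_frame(n); pickle.dump(f,open(f"pics/{n}{tag}.pkl","wb")); return f
def ray(f,p):
    R=cv2.Rodrigues(np.array(f["rvec"]))[0]; t=np.array(f["tvec"]).reshape(3)
    u=cv2.undistortPoints(np.array([[p]],float),np.array(f["mtx"]),None)[0,0]
    d=R.T@np.r_[u,1]; return -R.T@t,d/np.linalg.norm(d)
def plane(f,p,z):
    o,d=ray(f,p); return o+d*(z-o[2])/d[2]
def tri(f,p,g,q):
    a,d=ray(f,p); b,e=ray(g,q)
    s=np.linalg.lstsq(np.c_[d,-e],b-a,rcond=None)[0]
    P,Q=a+s[0]*d,b+s[1]*e; return (P+Q)/2,np.linalg.norm(P-Q)
def proj(f,P): return cv2.projectPoints(np.array(P,float).reshape(-1,1,3),np.array(f["rvec"]),np.array(f["tvec"]),np.array(f["mtx"]),None)[0][:,0]
def crop(f,x0,y0,w,h,W,H):
    c=cv2.resize(f["pixels"][y0:y0+h,x0:x0+w,::-1],(W,H),interpolation=cv2.INTER_CUBIC)
    for x in range(-(-x0//10)*10,x0+w,10):
        X=int((x-x0)*W/w); cv2.line(c,(X,0),(X,8),(0,0,255),1); cv2.putText(c,str(x),(X+1,18),0,.33,(0,0,255),1)
    for y in range(-(-y0//10)*10,y0+h,10):
        Y=int((y-y0)*H/h); cv2.line(c,(0,Y),(8,Y),(0,0,255),1); cv2.putText(c,str(y),(9,Y+4),0,.33,(0,0,255),1)
    return c
E
python3 - <<'E'
from h import *
s,d=load("scene0"),load("side0")
a=np.hstack([crop(s,235,170,80,60,400,300),crop(d,320,160,80,60,400,300)])
b=np.hstack([crop(s,310,195,100,75,400,300),crop(d,240,195,93,70,400,300)])
cv2.imwrite("pics/c1.png",np.vstack([a,b]))
for n,f in(("s",s),("d",d)):
    h=cv2.cvtColor(f["pixels"],cv2.COLOR_RGB2HSV); m=cv2.inRange(h,(45,80,40),(85,255,130))
    k,l,st,c=cv2.connectedComponentsWithStats(m)
    for i in range(1,k):
        if st[i,4]>150:
            ct=cv2.findContours((l==i).astype('uint8'),0,2)[0][0]
            q=cv2.approxPolyDP(cv2.convexHull(ct),6,True)[:,0]
            print(n,st[i],c[i],q.tolist(),plane(f,c[i],104).round(0))
            for p in q: print(plane(f,p,104).round(0))
E
```

```text
s [ 57   0  39  32 935] [76.06524064 13.69518717] [[90, 0], [95, 21], [66, 31], [57, 0]] [ -791. -2005.   104.]
[-1068. -2127.   104.]
[ -700. -1806.   104.]
[ -509. -1838.   104.]
[-1013. -2328.   104.]
s [453 283  55  32 260] [477.52692308 307.46923077] [[506, 314], [453, 306], [453, 283]] [806. 298. 104.]
[807. 355. 104.]
[816. 249. 104.]
[749. 243. 104.]
d [119 268  63  37 251] [155.96015936 287.99203187] [[181, 271], [143, 304], [119, 288]] [622. 344. 104.]
[619. 282. 104.]
[608. 384. 104.]
[687. 388. 104.]
```

View pics/c1.png

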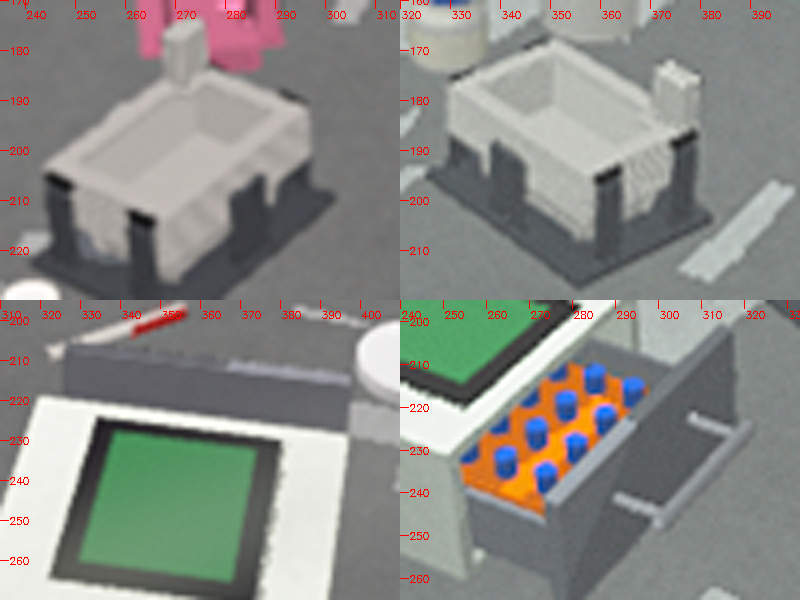

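```bash
python3 - <<'E'
from h import *
s,d=load("scene0"),load("side0"); C=[]
for n,f in(("s",s),("d",d)):
    h=cv2.cvtColor(f["pixels"],cv2.COLOR_RGB2HSV); m=cv2.inRange(h,(50,70,60),(80,200,180))
    k,l,st,c=cv2.connectedComponentsWithStats(m)
    for i in range(1,k):
        if st[i,4]>500 and st[i,1]>100:
            ct=cv2.findContours((l==i).astype('uint8'),0,2)[0][0]
            q=cv2.approxPolyDP(cv2.convexHull(ct),4,True)[:,0]
            print(n,st[i],q.tolist())
            for p in q: print("   ",plane(f,p,104).round(0))
T=lambda p,q:print(*[(x.round(1)) for x in tri(s,p,d,q)])
print("tray lug,long nb,far,short nb,lugtop")
for p,q in(((275,183.6),(379,185.6)),((244,205),(351,168)),((267,213),(329.6,176)),((296,190),(359,196)),((272.4,174.4),(375.4,174))):T(p,q)
for p in((379,185.6),(351,168),(329.6,176),(359,196)): print("side z68+4",plane(d,p,72).round(0))
for p in((275,183.6),(244,205),(267,213),(296,190)): print("scene z72",plane(s,p,72).round(0))
print("handle",plane(d,(299.8,246.8),55),plane(d,(321.4,225.3),55))
for p in((326.5,206.5),(396.5,214)): print("front top scene",plane(s,p,90).round(0))
print("marker",plane(s,(322,209),6),plane(s,(357,198),6),"dish",plane(s,(414,211),10))
E
```

```text
s [ 330  227   44   38 1250] [[373, 232], [367, 264], [330, 259], [339, 227]]
    [628.  38. 104.]
    [744.  48. 104.]
    [753. -38. 104.]
    [633. -49. 104.]
d [220 185  55  30 890] [[220, 201], [240, 185], [274, 196], [254, 214]]
    [744.  50. 104.]
    [755. -38. 104.]
    [637. -50. 104.]
    [627.  41. 104.]
tray lug,long nb,far,short nb,lugtop
[ 445.8 -300.6   68.4] 6.2
[ 570.  -345.1   67.3] 4.5
[ 595.7 -262.8   73.3] 0.8
[ 467.1 -223.9   70.5] 1.9
[ 458.8 -299.6  107.3] 1.4
side z68+4 [ 444. -301.   72.]
side z68+4 [ 567. -342.   72.]
side z68+4 [ 597. -264.   72.]
side z68+4 [ 466. -221.   72.]
scene z72 [ 454. -295.   72.]
scene z72 [ 578. -340.   72.]
scene z72 [ 594. -264.   72.]
scene z72 [ 468. -224.   72.]
handle [487.09787912  32.68254277  55.        ] [491.12454006 -67.5637235   55.        ]
front top scene [ 542. -109.   90.]
front top scene [521.  79.  90.]
marker [ 451.27345553 -150.37665812    6.        ] [367.47656437 -63.3883698    6.        ] dish [388.56579139 114.35280853  10.        ]
```

```bash
python3 -m inch '[{"yaw":0.84,"gripper":-1},{"yaw":0.84,"gripper":-1},{"yaw":0.84,"gripper":-1},{"yaw":0.84,"gripper":-1},{"yaw":0.84,"gripper":-1},{"x":1,"y":-2,"gripper":-1},{"x":1.5,"y":-3.2,"gripper":-1},{"x":1.5,"y":-3.2,"gripper":-1},{"x":1.5,"y":-3.2,"gripper":-1},{"x":1.5,"y":-3.2,"gripper":-1},{"x":1.5,"y":-3.2,"gripper":-1},{"x":1.5,"y":-3.2,"gripper":-1}]'
```

```text
invalid input
```

```bash
cat > go.py <<'E'
import sys,numpy as np
from workcell import telemetry
s=telemetry.state(); p=s["ee_pos"]; r=np.radians(s["ee_rot"][2]); c,n=np.cos(r),np.sin(r)
print("t",round(s["time_s"],2),"p",p.round(1),"rot",s["ee_rot"].round(2),"F",s["force"].round(1),"T",s["torque"].round(2),"w",round(s["gripper_width"],1))
if len(sys.argv)>3:
    D=np.array(list(map(float,sys.argv[1:4])))-p
    print("tool cm",(np.array([D[0]*c+D[1]*n,D[0]*n-D[1]*c,-D[2]])/10).round(2))
E
python3 go.py 429 -22 64
```

```text
t 0.15 p [ 250.9 -517.   235.3] rot [-179.92   -0.     25.89] F [ 0.1 -0.5 -0. ] T [-0.02 -0.01  0.01] w 91.5
tool cm [ 37.64 -36.76  17.13]
```

```bash
python3 -m inch '[{"x":0,"y":0,"z":0,"yaw":0.84,"gripper":-1}]'; python3 go.py 429 -22 64
```

```text
time_s: 0.23
ee_pos: [250.9, -517.1, 235.5]
ee_rot: [-179.9, 0.0, 21.6]
force: [0.3, 0.6, -0.2]
gripper_width: 87.4
t 0.23 p [ 250.9 -517.1  235.5] rot [-179.94    0.     21.62] F [ 0.3  0.6 -0.2] T [-0.01 -0.02 -0.01] w 87.4
tool cm [ 34.8  -39.46  17.15]
```

```bash
python3 -m inch '[{"x":0,"y":0,"z":0,"yaw":0.83,"gripper":-1},{"x":0,"y":0,"z":0,"yaw":0.83,"gripper":-1},{"x":0,"y":0,"z":0,"yaw":0.83,"gripper":-1},{"x":0,"y":0,"z":0,"yaw":0.83,"gripper":-1},{"x":1,"y":-2,"z":0,"yaw":0,"gripper":-1},{"x":1.5,"y":-3.2,"z":0,"yaw":0,"gripper":-1},{"x":1.5,"y":-3.2,"z":0,"yaw":0,"gripper":-1},{"x":1.5,"y":-3.2,"z":0,"yaw":0,"gripper":-1},{"x":1.5,"y":-3.2,"z":0,"yaw":0,"gripper":-1},{"x":1.5,"y":-3.2,"z":0,"yaw":0,"gripper":-1},{"x":1.5,"y":-3.2,"z":0,"yaw":0,"gripper":-1},{"x":1.5,"y":-3.2,"z":0,"yaw":0,"gripper":-1}]'; python3 go.py 429 -22 64
```

```text
time_s: 1.23
ee_pos: [344.0, -262.4, 235.8]
ee_rot: [-180.0, 0.0, 5.1]
force: [0.6, -0.3, 0.3]
gripper_width: 7.1
t 1.23 p [ 344.  -262.4  235.8] rot [-179.99    0.      5.05] F [ 0.6 -0.3  0.3] T [ 0.05  0.03 -0.02] w 7.1
tool cm [ 10.59 -23.2   17.18]
```

```bash
python3 -m inch '[{"x":1.5,"y":-3.3,"z":0,"yaw":0,"gripper":-1},{"x":1.5,"y":-3.3,"z":0,"yaw":0,"gripper":-1},{"x":1.5,"y":-3.3,"z":0,"yaw":0,"gripper":-1},{"x":1.5,"y":-3.3,"z":0,"yaw":0,"gripper":-1},{"x":1.5,"y":-3.3,"z":0,"yaw":0,"gripper":-1},{"x":1.5,"y":-3.3,"z":0,"yaw":0,"gripper":-1},{"x":1.5,"y":-3.4,"z":0,"yaw":0,"gripper":-1},{"x":0,"y":0,"z":3.5,"yaw":0,"gripper":-1},{"x":0,"y":0,"z":3.5,"yaw":0,"gripper":-1},{"x":0,"y":0,"z":3.5,"yaw":0,"gripper":-1},{"x":0,"y":0,"z":3.5,"yaw":0,"gripper":-1},{"x":0,"y":0,"z":3.1,"yaw":0,"gripper":-1}]'; python3 - <<'E'
from h import *
f=grab("side","1"); w=grab("wrist","1")
cv2.imwrite("pics/c2.png",np.hstack([crop(f,220,180,130,110,400,338),cv2.resize(w["pixels"][:,:,::-1],(400,250))[:, :].copy() if 0 else cv2.copyMakeBorder(cv2.resize(w["pixels"][:,:,::-1],(400,250)),0,88,0,0,0)]))
E
python3 go.py
```

```text
time_s: 2.23
ee_pos: [427.2, -23.4, 63.2]
ee_rot: [-180.0, 0.0, 5.1]
force: [0.5, 1.0, -0.1]
gripper_width: 0.7
t 2.33 p [424.1 -23.3  61.3] rot [-179.9     0.62    5.1 ] F [-0.8  0.  -0.1] T [-0.    0.05  0.02] w 0.5
```

View pics/c2.png

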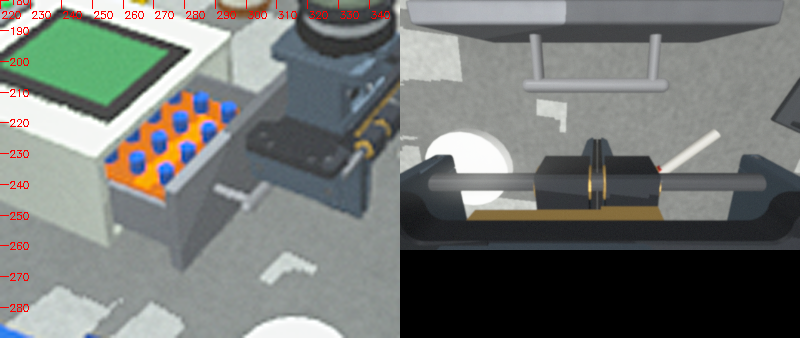

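```bash
python3 - <<'E'
from h import *
s=load("scene0")
for p in((320,219),(397,228)): print(plane(s,p,100).round(0))
E
python3 -m inch '[{"x":2,"y":0,"z":0,"yaw":0,"gripper":-1},{"x":2,"y":0,"z":0,"yaw":0,"gripper":-1},{"x":0.8,"y":0,"z":0,"yaw":0,"gripper":-1},{"x":0.8,"y":0,"z":0,"yaw":0,"gripper":-1},{"x":0.8,"y":0,"z":0,"yaw":0,"gripper":-1},{"x":0.8,"y":0,"z":0,"yaw":0,"gripper":-1},{"x":0.8,"y":0,"z":0,"yaw":0,"gripper":-1},{"x":0.8,"y":0,"z":0,"yaw":0,"gripper":-1},{"x":0.8,"y":0,"z":0,"yaw":0,"gripper":-1}]'
```

```text
[ 611. -106.  100.]
[591.  92. 100.]
time_s: 3.08
ee_pos: [524.1, -15.1, 65.1]
ee_rot: [180.0, 0.0, 5.1]
force: [-2.7, -0.8, 1.6]
gripper_width: 0.5
```

```bash
python3 -m inch '[{"x":0.4,"y":0,"z":0,"yaw":0,"gripper":-1},{"x":0.4,"y":0,"z":0,"yaw":0,"gripper":-1},{"x":0.4,"y":0,"z":0,"yaw":0,"gripper":-1},{"x":0.3,"y":0,"z":0,"yaw":0,"gripper":-1},{"x":0.2,"y":0,"z":0,"yaw":0,"gripper":-1}]'
```

```text
time_s: 3.5
ee_pos: [530.9, -14.3, 64.1]
ee_rot: [-180.0, 1.3, 5.2]
force: [-25.1, -5.5, 20.9]
gripper_width: 0.5
```

```bash
python3 -m inch '[{"x":0.2,"y":0,"z":0,"yaw":0,"gripper":-1},{"x":0.2,"y":0,"z":0,"yaw":0,"gripper":-1}]'
```

```text
time_s: 3.67
ee_pos: [531.1, -14.3, 64.2]
ee_rot: [-179.9, 1.8, 5.2]
force: [-32.7, -5.3, 27.7]
gripper_width: 0.7
```

```bash
python3 -m inch '[{"x":0.2,"y":0,"z":0,"yaw":0,"gripper":-1},{"x":0.2,"y":0,"z":0,"yaw":0,"gripper":-1}]'
```

```text
time_s: 3.83
ee_pos: [531.3, -14.3, 64.2]
ee_rot: [-179.9, 2.2, 5.2]
force: [-40.9, -7.6, 35.9]
gripper_width: 0.3
```

```bash
python3 -m inch '[{"x":-1,"y":0,"z":0,"yaw":0,"gripper":-1},{"x":-2,"y":0,"z":0,"yaw":0,"gripper":-1},{"x":-3,"y":0,"z":0,"yaw":0,"gripper":-1},{"x":-3,"y":0,"z":0,"yaw":0,"gripper":-1},{"x":-2,"y":0,"z":-3.5,"yaw":0,"gripper":1},{"x":0,"y":0,"z":-3.5,"yaw":0,"gripper":1},{"x":0,"y":0,"z":-3.5,"yaw":0,"gripper":1}]'; python3 - <<'E'
from h import *
f=grab("side","2"); s=grab("scene","2")
cv2.imwrite("pics/c3.png",np.hstack([crop(f,200,170,130,110,400,338),crop(s,300,195,130,110,400,338)]))
E
python3 go.py 461 -299 150
```

```text
time_s: 4.42
ee_pos: [437.8, -22.7, 171.0]
ee_rot: [-180.0, 0.0, 5.1]
force: [1.6, -0.0, -0.1]
gripper_width: 17.5
t 4.52 p [443.3 -23.  175.4] rot [179.87  -0.81   5.07] F [ 1.3  0.2 -0.3] T [ 0.02 -0.01  0.02] w 26.0
tool cm [-0.68 27.65  2.54]
```

View pics/c3.png

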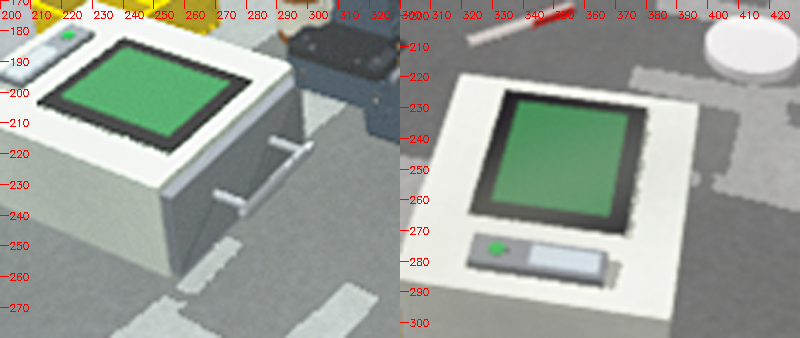

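```bash
python3 -m inch '[{"x":0,"y":3.4,"z":-1,"yaw":0,"gripper":1},{"x":0,"y":3.4,"z":-1,"yaw":0,"gripper":1},{"x":0,"y":3.4,"z":0,"yaw":0,"gripper":1},{"x":0,"y":3.4,"z":0,"yaw":0.92,"gripper":1},{"x":0,"y":3.4,"z":0,"yaw":0.92,"gripper":1},{"x":0,"y":3.4,"z":0,"yaw":0.92,"gripper":1},{"x":0,"y":3.4,"z":0,"yaw":0.92,"gripper":1},{"x":0,"y":2.5,"z":0,"yaw":0.92,"gripper":1},{"x":0,"y":0,"z":0,"yaw":0,"gripper":1},{"x":0,"y":0,"z":0,"yaw":0,"gripper":1}]'; python3 - <<'E'
from h import *
w=grab("wrist","3")
cv2.imwrite("pics/c4.png",crop(w,0,0,640,400,640,400))
P=[[458.8,-299.6,106],[520,-282,72],[446,-301,72],[569,-343,72],[596,-263,72],[467,-223,72]]
print(proj(w,P).round(0).tolist())
E
python3 go.py 459 -300 150
```

```text
time_s: 5.35
ee_pos: [437.8, -285.0, 189.0]
ee_rot: [-180.0, 0.0, -18.0]
force: [-0.5, 0.3, -0.3]
gripper_width: 90.0
[[326.0, 183.0], [281.0, 111.0], [330.0, 188.0], [335.0, 20.0], [223.0, 19.0], [238.0, 192.0]]
t 5.4 p [ 437.9 -283.9  189.1] rot [-1.7995e+02  5.0000e-02 -1.7930e+01] F [ 0.6  1.3 -0. ] T [ 0.08 -0.01 -0.01] w 91.0
tool cm [2.5  0.88 3.91]
```

View pics/c4.png

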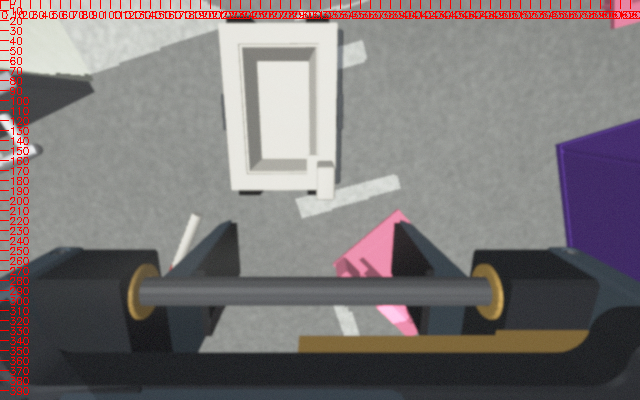

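```bash
python3 - <<'E'
from h import *
w,d,s=load("wrist3"),load("side0"),load("scene0")
m=cv2.inRange(w["pixels"],(190,190,180),(255,255,255)); m[:, :200]=0; m[:,345:]=0; m[:15]=0; m[205:]=0
m=cv2.morphologyEx(m,cv2.MORPH_OPEN,np.ones((5,5)))
ys=range(50,150,5); L=[];Rr=[]
for y in ys:
    x=np.flatnonzero(m[y]); L.append(plane(w,(x[0],y),72)[:2]); Rr.append(plane(w,(x[-1]+1,y),72)[:2])
for n,a in(("L",L),("R",Rr)):
    a=np.array(a); v=cv2.fitLine(a.astype('f4'),cv2.DIST_HUBER,0,.01,.01).ravel(); print(n,np.degrees(np.arctan2(v[1],v[0])),v[2:])
    nrm=np.array([-v[1],v[0]]); print(" dist of lug(458.8,-299.6)",(np.array([458.8,-299.6])-v[2:])@nrm)
for p in((317,167),(334,167),(334,198),(317,198),(325.5,182.5)): print("lugtop106",plane(w,p,106).round(1))
print("lug tri side",tri(w,(325.5,182.5),d,(375.4,174)),"scene",tri(w,(325.5,182.5),s,(272.4,174.4)))
print("far nb tri", tri(w,(220,23),d,(329.6,176)), tri(w,(232,190),d,(359,196)))
E
```

```text
L -17.759737 [ 546.47205 -242.74538]
 dist of lug(458.8,-299.6) -80.88742480156363
R -17.792192 [ 523.7658 -330.3251]
 dist of lug(458.8,-299.6) 9.404239708913504
lugtop106 [ 472.7 -297.2  106. ]
lugtop106 [ 468.8 -309.3  106. ]
lugtop106 [ 445.8 -302.2  106. ]
lugtop106 [ 449.9 -289.8  106. ]
lugtop106 [ 459.5 -299.7  106. ]
lug tri side (array([ 459.25441496, -300.04531419,  107.55950944]), np.float64(1.274282230473405)) scene (array([ 459.47692726, -299.35637973,  106.99504773]), np.float64(0.7755190333649297))
far nb tri (array([ 593.82352885, -260.14110985,   74.84906805]), np.float64(0.6661426456871706)) (array([ 468.28495166, -219.79430433,   71.7278382 ]), np.float64(5.06501329984249))
```

```bash
python3 -m inch '[{"x":1.2,"y":0.35,"z":1,"yaw":0,"gripper":-0.2},{"x":1.3,"y":0.4,"z":1,"yaw":0,"gripper":-0.2},{"x":0,"y":0,"z":2,"yaw":0,"gripper":-0.2},{"x":0,"y":0,"z":2,"yaw":0,"gripper":-0.2},{"x":0,"y":0,"z":1.6,"yaw":0,"gripper":-0.2},{"x":0,"y":0,"z":1,"yaw":0,"gripper":-0.2},{"x":0,"y":0,"z":0.6,"yaw":0,"gripper":-0.2},{"x":0,"y":0,"z":0,"yaw":0,"gripper":-0.2},{"x":0,"y":0,"z":0,"yaw":0,"gripper":-0.2}]' 15; python3 go.py 459.3 -299.7 97
```

```text
time_s: 6.15
ee_pos: [459.9, -298.6, 98.4]
ee_rot: [180.0, -0.1, -17.9]
force: [-0.2, 0.5, 0.9]
gripper_width: 37.5
t 6.15 p [ 459.9 -298.6   98.4] rot [ 1.7999e+02 -5.0000e-02 -1.7870e+01] F [-0.2  0.5  0.9] T [ 0.06 -0.03 -0.01] w 37.5
tool cm [-0.03  0.12  0.14]
```

Close at 15 N.

```bash
python3 -m inch '[{"x":0,"y":0.1,"z":0.1,"yaw":0,"gripper":-0.6},{"x":0,"y":0,"z":0,"yaw":0,"gripper":-0.8},{"x":0,"y":0,"z":0,"yaw":0,"gripper":-1},{"x":0,"y":0,"z":0,"yaw":0,"gripper":-1},{"x":0,"y":0,"z":0,"yaw":0,"gripper":-1},{"x":0,"y":0,"z":0,"yaw":0,"gripper":-1},{"x":0,"y":0,"z":0,"yaw":0,"gripper":-1},{"x":0,"y":0,"z":0,"yaw":0,"gripper":-1}]' 15; python3 go.py
```

```text
time_s: 6.82
ee_pos: [459.3, -300.1, 97.5]
ee_rot: [180.0, -0.1, -17.9]
force: [-1.6, 0.0, 5.1]
gripper_width: 13.6
t 6.82 p [ 459.3 -300.1   97.5] rot [ 1.7997e+02 -6.0000e-02 -1.7910e+01] F [-1.6  0.   5.1] T [0.08 0.17 0.08] w 13.6
```

```bash
python3 -m inch '[{"x":0.03,"y":-0.02,"z":-0.2,"yaw":0,"gripper":-1},{"x":0.03,"y":-0.02,"z":-0.2,"yaw":0,"gripper":-1},{"x":0.03,"y":-0.02,"z":-0.2,"yaw":0,"gripper":-1},{"x":0.03,"y":-0.02,"z":-0.2,"yaw":0,"gripper":-1}]' 15; python3 go.py; python3 -m inch '[{"x":0.04,"y":-0.02,"z":-0.2,"yaw":0,"gripper":-1},{"x":0.04,"y":-0.02,"z":-0.2,"yaw":0,"gripper":-1},{"x":0.04,"y":-0.02,"z":-0.2,"yaw":0,"gripper":-1}]' 15; python3 go.py;  python3 - <<'E'
from h import *
f=grab("side","4"); s=grab("scene","4")
cv2.imwrite("pics/c5.png",np.hstack([crop(f,310,135,90,85,400,378),crop(s,230,160,90,85,400,378)]))
E
```

```text
time_s: 7.15
ee_pos: [459.4, -298.7, 104.3]
ee_rot: [-179.9, 0.2, -17.9]
force: [-1.4, 1.3, -1.3]
gripper_width: 14.2
t 7.15 p [ 459.4 -298.7  104.3] rot [-179.94    0.22  -17.92] F [-1.4  1.3 -1.3] T [0.04 0.62 0.11] w 14.2
time_s: 7.4
ee_pos: [462.5, -299.3, 111.9]
ee_rot: [180.0, -0.1, -17.9]
force: [0.5, -0.2, -0.5]
gripper_width: 14.0
t 7.4 p [ 462.5 -299.3  111.9] rot [ 1.800e+02 -1.100e-01 -1.793e+01] F [ 0.5 -0.2 -0.5] T [ 0.06  0.1  -0.01] w 14.0
```

View pics/c5.png

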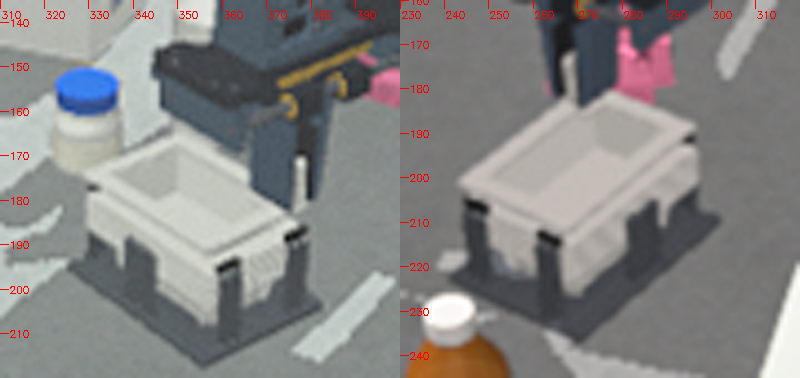

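```bash
python3 -m inch '[{"x":0.04,"y":-0.02,"z":-0.2,"yaw":0,"gripper":-1},{"x":0.04,"y":-0.02,"z":-0.2,"yaw":0,"gripper":-1},{"x":0.04,"y":-0.02,"z":-0.2,"yaw":0,"gripper":-1},{"x":0.04,"y":-0.02,"z":-0.2,"yaw":0,"gripper":-1}]' 5; python3 go.py; python3 - <<'E'
from h import *
f=grab("side","5"); s=grab("scene","5")
cv2.imwrite("pics/c6.png",np.hstack([crop(f,310,135,90,85,400,378),crop(s,230,160,90,85,400,378)]))
E
```

```text
time_s: 7.83
ee_pos: [463.7, -299.0, 119.2]
ee_rot: [180.0, -0.0, -17.9]
force: [0.3, -0.4, -0.6]
gripper_width: 14.1
t 7.83 p [ 463.7 -299.   119.2] rot [ 1.800e+02 -1.000e-02 -1.792e+01] F [ 0.3 -0.4 -0.6] T [0.06 0.03 0.01] w 14.1
```

View pics/c6.png

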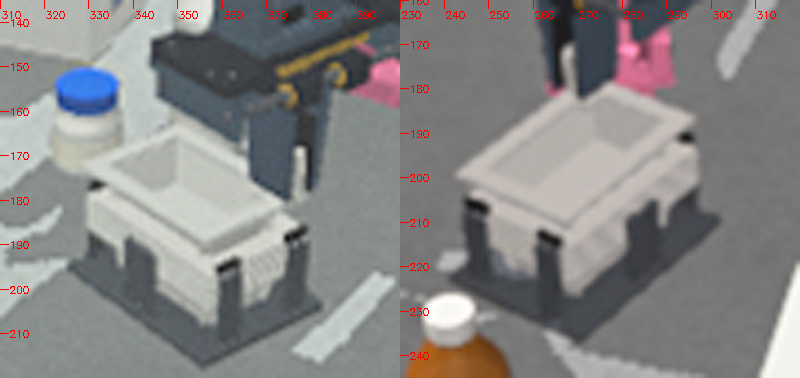

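```bash
python3 - <<'E'
from h import *
d,s=load("side5"),load("scene5")
for n,p,q in(("far",(267.5,211.3),(330.2,172)),("long",(242.8,199),(350.5,162.4)),("short",(296.4,186.5),(356.6,190.6))): print(n,*tri(s,p,d,q))
a=np.array([[596,-263,72],[570,-343,72],[467,-223,72]]);
for f in(d,s): print(proj(f,a).round(1).tolist(),proj(f,a+[0,0,10]).round(1).tolist())
E
```

```text
far [ 596.34169114 -262.77799169   83.83010912] 7.280093501144652
long [ 571.81025391 -345.02517967   88.52473515] 2.3208094940622663
short [ 473.80271997 -219.88674291   88.6205313 ] 1.056622713427171
[[329.6, 176.2], [350.3, 167.6], [359.1, 195.5]] [[329.6, 173.5], [350.4, 164.9], [359.2, 192.6]]
[[267.0, 213.6], [244.1, 203.1], [296.5, 189.9]] [[266.7, 210.7], [243.7, 200.3], [296.4, 187.1]]
```

```bash
python3 -m inch '[{"x":-0.05,"y":0.03,"z":0.25,"yaw":0,"gripper":-1},{"x":-0.05,"y":0.03,"z":0.25,"yaw":0,"gripper":-1},{"x":-0.05,"y":0.03,"z":0.25,"yaw":0,"gripper":-1},{"x":-0.05,"y":0.03,"z":0.25,"yaw":0,"gripper":-1},{"x":-0.05,"y":0.03,"z":0.25,"yaw":0,"gripper":-1},{"x":-0.05,"y":0.03,"z":0.25,"yaw":0,"gripper":-1}]' 15; python3 go.py;python3 -m inch '[{"x":-0.05,"y":0.03,"z":0.25,"yaw":0,"gripper":-1},{"x":-0.05,"y":0.03,"z":0.2,"yaw":0,"gripper":-1},{"x":0,"y":0,"z":0.2,"yaw":0,"gripper":-1}]' 15; python3 go.py
```

```text
time_s: 8.43
ee_pos: [460.1, -299.7, 103.7]
ee_rot: [-180.0, 0.0, -17.9]
force: [-0.5, 1.2, 0.8]
gripper_width: 13.8
t 8.43 p [ 460.1 -299.7  103.7] rot [-1.7999e+02  1.0000e-02 -1.7910e+01] F [-0.5  1.2  0.8] T [ 0.21 -0.14  0.15] w 13.8
time_s: 8.68
ee_pos: [459.8, -300.0, 100.2]
ee_rot: [-180.0, -0.1, -17.9]
force: [-4.1, 4.5, 21.2]
gripper_width: 14.3
t 8.68 p [ 459.8 -300.   100.2] rot [-1.7998e+02 -1.5000e-01 -1.7940e+01] F [-4.1  4.5 21.2] T [1.1  0.51 0.16] w 14.3
```

```bash
python3 -m inch '[{"x":0,"y":0,"z":0,"yaw":0,"gripper":-0.4},{"x":0,"y":0,"z":0,"yaw":0,"gripper":-0.4},{"x":0,"y":0,"z":-0.4,"yaw":0,"gripper":-0.4},{"x":0,"y":0,"z":-0.4,"yaw":0,"gripper":-0.4},{"x":0,"y":0,"z":0,"yaw":0,"gripper":-0.4}]' 15; python3 - <<'E'
from h import *
f=grab("side","6"); s=grab("scene","6")
cv2.imwrite("pics/c7.png",np.hstack([crop(f,310,135,90,85,400,378),crop(s,230,160,90,85,400,378)]))
E
python3 go.py
```

```text
time_s: 9.1
ee_pos: [459.4, -300.1, 106.0]
ee_rot: [180.0, -0.1, -17.9]
force: [-0.4, -0.5, 0.4]
gripper_width: 27.2
t 9.2 p [ 459.1 -300.   105.4] rot [-180.     -0.    -17.92] F [-0.6 -0.2  0.2] T [ 0.07 -0.02 -0.  ] w 27.6
```

View pics/c7.png

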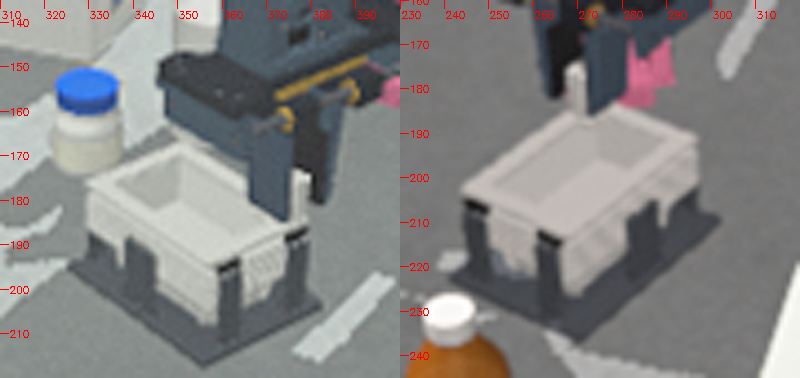

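```bash
python3 -m inch '[{"x":0,"y":0,"z":0,"yaw":0,"gripper":-0.7},{"x":0,"y":0,"z":0,"yaw":0,"gripper":-1},{"x":0,"y":0,"z":0,"yaw":0,"gripper":-1},{"x":0,"y":0,"z":0,"yaw":0,"gripper":-1},{"x":0,"y":0,"z":0,"yaw":0,"gripper":-1},{"x":0,"y":0,"z":0,"yaw":0,"gripper":-1}]' 7; python3 -m inch '[{"x":0.03,"y":-0.02,"z":-0.2,"yaw":0,"gripper":-1},{"x":0.03,"y":-0.02,"z":-0.2,"yaw":0,"gripper":-1}]' 7; python3 go.py;python3 -m inch '[{"x":0.03,"y":-0.02,"z":-0.2,"yaw":0,"gripper":-1},{"x":0.03,"y":-0.02,"z":-0.2,"yaw":0,"gripper":-1}]' 7; python3 go.py;python3 -m inch '[{"x":0.03,"y":-0.02,"z":-0.2,"yaw":0,"gripper":-1},{"x":0.03,"y":-0.02,"z":-0.2,"yaw":0,"gripper":-1}]' 7; python3 go.py
python3 -c "from h import *;grab('side','7');grab('scene','7')"
```

```text
time_s: 9.7
ee_pos: [458.9, -299.9, 105.3]
ee_rot: [-180.0, 0.0, -17.9]
force: [0.3, 0.5, -1.2]
gripper_width: 14.1
time_s: 9.87
ee_pos: [459.6, -299.8, 109.5]
ee_rot: [-180.0, 0.0, -17.9]
force: [0.4, 0.5, -0.5]
gripper_width: 14.1
t 9.87 p [ 459.6 -299.8  109.5] rot [-1.800e+02  2.000e-02 -1.792e+01] F [ 0.4  0.5 -0.5] T [ 0.04  0.08 -0.01] w 14.1
time_s: 10.03
ee_pos: [460.6, -299.6, 113.8]
ee_rot: [180.0, -0.0, -17.9]
force: [-0.3, 0.0, -0.9]
gripper_width: 13.6
t 10.03 p [ 460.6 -299.6  113.8] rot [ 1.7999e+02 -1.0000e-02 -1.7910e+01] F [-0.3  0.  -0.9] T [0.02 0.09 0.01] w 13.6
time_s: 10.2
ee_pos: [461.2, -299.4, 117.8]
ee_rot: [180.0, -0.0, -17.9]
force: [-0.0, 0.6, -1.0]
gripper_width: 13.8
t 10.2 p [ 461.2 -299.4  117.8] rot [ 1.7999e+02 -2.0000e-02 -1.7910e+01] F [-0.   0.6 -1. ] T [ 0.02  0.09 -0.  ] w 13.8
```

```bash
python3 -m inch '[{"x":-0.04,"y":0.03,"z":0.3,"yaw":0,"gripper":-1},{"x":-0.04,"y":0.03,"z":0.3,"yaw":0,"gripper":-1},{"x":-0.04,"y":0.02,"z":0.3,"yaw":0,"gripper":-1},{"x":-0.04,"y":0.02,"z":0.3,"yaw":0,"gripper":-1},{"x":-0.02,"y":0.02,"z":0.15,"yaw":0,"gripper":-1},{"x":0,"y":0,"z":0,"yaw":0,"gripper":-1},{"x":0,"y":0,"z":0,"yaw":0,"gripper":-0.4},{"x":0,"y":0,"z":0,"yaw":0,"gripper":-0.4},{"x":0,"y":0,"z":0,"yaw":0,"gripper":-0.4}]' 7; python3 go.py; python3 -m inch '[{"x":-0.6,"y":0,"z":-0.8,"yaw":0,"gripper":-0.5},{"x":-1.1,"y":0,"z":-0.8,"yaw":0,"gripper":-0.5},{"x":0,"y":0,"z":0,"yaw":0,"gripper":-0.5},{"x":0,"y":0,"z":0,"yaw":0,"gripper":-0.7},{"x":0,"y":0,"z":0,"yaw":0,"gripper":-1},{"x":0,"y":0,"z":0,"yaw":0,"gripper":-1},{"x":0,"y":0,"z":0,"yaw":0,"gripper":-1},{"x":0,"y":0,"z":0,"yaw":0,"gripper":-1},{"x":0,"y":0,"z":0,"yaw":0,"gripper":-1}]' 3; python3 go.py
```

```text
time_s: 11.05
ee_pos: [459.0, -300.0, 103.7]
ee_rot: [180.0, 0.0, -17.9]
force: [-0.1, -0.1, -0.4]
gripper_width: 27.2
t 11.05 p [ 459.  -300.   103.7] rot [ 1.800e+02  1.000e-02 -1.791e+01] F [-0.1 -0.1 -0.4] T [ 0.06 -0.01  0.02] w 27.2
time_s: 11.8
ee_pos: [442.9, -295.0, 120.1]
ee_rot: [180.0, -0.0, -17.9]
force: [-1.6, -0.1, 4.8]
gripper_width: 13.9
t 11.8 p [ 442.9 -295.   120.1] rot [179.98  -0.   -17.91] F [-1.6 -0.1  4.8] T [-0.02  0.29 -0.05] w 13.9
```

```bash
python3 -m inch '[{"x":0.07,"y":-0.05,"z":-0.25,"yaw":0,"gripper":-1},{"x":0.07,"y":-0.05,"z":-0.25,"yaw":0,"gripper":-1},{"x":0.07,"y":-0.05,"z":-0.25,"yaw":0,"gripper":-1},{"x":0.07,"y":-0.05,"z":-0.25,"yaw":0,"gripper":-1},{"x":0.07,"y":-0.05,"z":-0.25,"yaw":0,"gripper":-1},{"x":0.07,"y":-0.05,"z":-0.25,"yaw":0,"gripper":-1},{"x":0.07,"y":-0.05,"z":-0.25,"yaw":0,"gripper":-1},{"x":0.07,"y":-0.05,"z":-0.25,"yaw":0,"gripper":-1}]' 3; python3 go.py
python3 - <<'E'
from h import *
f=grab("side","8"); s=grab("scene","8")
cv2.imwrite("pics/c8.png",np.hstack([crop(f,310,135,90,85,400,378),crop(s,230,160,90,85,400,378)]))
E
```

```text
time_s: 12.47
ee_pos: [449.5, -292.7, 140.2]
ee_rot: [180.0, -0.0, -17.9]
force: [-0.2, -0.0, -1.0]
gripper_width: 13.8
t 12.47 p [ 449.5 -292.7  140.2] rot [ 1.7999e+02 -1.0000e-02 -1.7910e+01] F [-0.2 -0.  -1. ] T [-0.06  0.03 -0.02] w 13.8
```

View pics/c8.png

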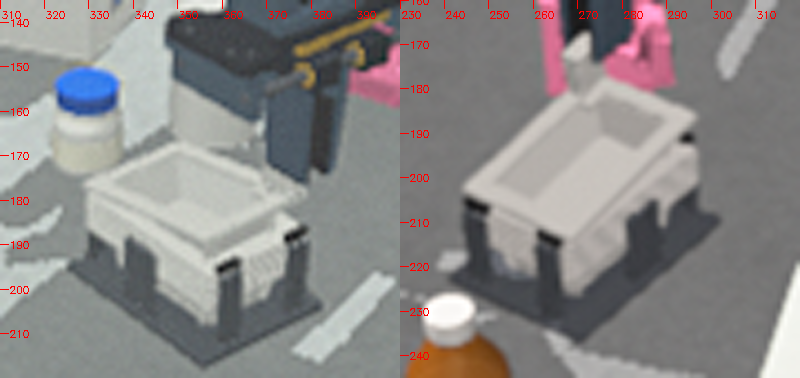

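```bash
python3 -m inch '[{"x":0.07,"y":-0.05,"z":-0.25,"yaw":0,"gripper":-1},{"x":0.07,"y":-0.05,"z":-0.25,"yaw":0,"gripper":-1},{"x":0.07,"y":-0.05,"z":-0.25,"yaw":0,"gripper":-1},{"x":0.07,"y":-0.05,"z":-0.25,"yaw":0,"gripper":-1}]' 3; python3 go.py; python3 -m inch '[{"x":0,"y":0,"z":0,"yaw":0,"gripper":-1},{"x":0,"y":0,"z":-0.3,"yaw":0,"gripper":-1},{"x":0,"y":0,"z":-0.5,"yaw":0,"gripper":-1},{"x":0,"y":0,"z":-0.5,"yaw":0,"gripper":-1},{"x":0,"y":0,"z":-0.5,"yaw":0,"gripper":-1},{"x":0,"y":0,"z":-0.6,"yaw":0,"gripper":-1},{"x":0,"y":0,"z":-0.6,"yaw":0,"gripper":-1},{"x":0,"y":0,"z":-0.8,"yaw":0,"gripper":-1},{"x":0,"y":0,"z":-1,"yaw":0,"gripper":-1},{"x":0,"y":0,"z":-1,"yaw":0,"gripper":-1}]' 6; python3 go.py
python3 - <<'E'
from h import *
f=grab("side","9"); s=grab("scene","9")
cv2.imwrite("pics/c9.png",np.hstack([crop(f,290,105,130,120,400,369),crop(s,200,90,160,148,400,369)]))
# free bench spots
for n,p in(("pinkfront",(276,167)),("pink2",(155,192)),("spray",(190,228)),("purple",(190,170))): print(n,plane(s,p,0).round(0))
E
```

```text
time_s: 12.9
ee_pos: [452.8, -291.6, 150.2]
ee_rot: [180.0, -0.0, -17.9]
force: [-0.7, -1.0, -0.1]
gripper_width: 14.1
t 12.9 p [ 452.8 -291.6  150.2] rot [ 1.800e+02 -1.000e-02 -1.792e+01] F [-0.7 -1.  -0.1] T [-0.03  0.04  0.01] w 14.1
time_s: 13.73
ee_pos: [452.7, -291.6, 209.1]
ee_rot: [180.0, -0.0, -17.9]
force: [0.1, -0.2, -0.8]
gripper_width: 14.3
t 13.73 p [ 452.7 -291.6  209.1] rot [ 1.800e+02 -1.000e-02 -1.791e+01] F [ 0.1 -0.2 -0.8] T [-0.    0.08 -0.01] w 14.3
pinkfront [ 263. -371.    0.]
pink2 [ 509. -685.    0.]
spray [ 637. -489.   -0.]
purple [ 363. -643.    0.]
```

View pics/c9.png

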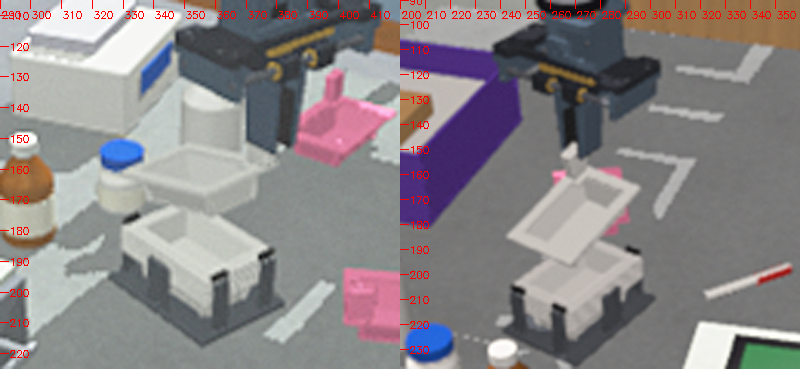

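```bash
python3 - <<'E'
from h import *
for n in("scene","side"):
    f=load(n+"0"); h=cv2.cvtColor(f["pixels"],cv2.COLOR_RGB2HSV); m=cv2.inRange(h,(150,60,120),(179,255,255))
    k,l,st,c=cv2.connectedComponentsWithStats(m)
    for i in range(1,k):
        if st[i,4]>100:
            ct=cv2.findContours((l==i).astype('uint8'),0,2)[0][0]
            q=cv2.approxPolyDP(cv2.convexHull(ct),3,True)[:,0]
            print(n,st[i],[plane(f,p,0)[:2].round(0).tolist() for p in q],"z34",[plane(f,p,34)[:2].round(0).tolist() for p in q])
# station placement target
lug=np.array([690,0])+cv2.getRotationMatrix2D((0,0),-5,1)[:,:2]@[-52,-36]; print(lug)
E
```

```text
scene [261 157  31  28 643] [[197.0, -352.0], [312.0, -299.0], [344.0, -305.0], [355.0, -381.0], [223.0, -440.0]] z34 [[249.0, -331.0], [360.0, -281.0], [391.0, -286.0], [401.0, -359.0], [273.0, -415.0]]
scene [130 179  49  29 900] [[498.0, -785.0], [448.0, -739.0], [459.0, -633.0], [545.0, -603.0], [569.0, -612.0], [548.0, -743.0]] z34 [[538.0, -748.0], [490.0, -704.0], [501.0, -601.0], [584.0, -572.0], [607.0, -582.0], [587.0, -707.0]]
side [381 127  38  32 544] [[516.0, -772.0], [516.0, -608.0], [611.0, -640.0], [636.0, -850.0]] z34 [[493.0, -707.0], [492.0, -551.0], [582.0, -581.0], [607.0, -781.0]]
side [402 192  44  27 967] [[413.0, -409.0], [292.0, -469.0], [263.0, -374.0], [266.0, -343.0], [347.0, -306.0], [370.0, -320.0]] z34 [[394.0, -361.0], [279.0, -418.0], [251.0, -328.0], [254.0, -298.0], [332.0, -263.0], [354.0, -277.0]]
[641.33548244 -40.39510775]
```

```bash
python3 -m inch '[{"x":0,"y":0,"z":-0.5,"yaw":-0.3,"gripper":-1},{"x":0,"y":0,"z":-0.5,"yaw":-0.6,"gripper":-1},{"x":0,"y":0,"z":0,"yaw":-0.6,"gripper":-1},{"x":0,"y":0,"z":0,"yaw":-0.6,"gripper":-1},{"x":0,"y":0,"z":0,"yaw":-0.6,"gripper":-1},{"x":0,"y":0,"z":0,"yaw":-0.6,"gripper":-1},{"x":0,"y":0,"z":0,"yaw":-0.6,"gripper":-1},{"x":-0.1,"y":-0.4,"z":0,"yaw":-0.5,"gripper":-1},{"x":-0.3,"y":-0.8,"z":0,"yaw":-0.2,"gripper":-1},{"x":-0.4,"y":-1.3,"z":0,"yaw":0,"gripper":-1},{"x":-0.5,"y":-1.7,"z":0,"yaw":0,"gripper":-1},{"x":-0.6,"y":-2.0,"z":0,"yaw":0,"gripper":-1}]' 12; python3 -m inch '[{"x":-0.6,"y":-2,"z":0,"yaw":0,"gripper":-1},{"x":-0.6,"y":-2,"z":0,"yaw":0,"gripper":-1},{"x":-0.6,"y":-2,"z":0,"yaw":0,"gripper":-1},{"x":-0.6,"y":-2,"z":0,"yaw":0,"gripper":-1},{"x":-0.6,"y":-2,"z":0,"yaw":0,"gripper":-1},{"x":-0.6,"y":-2,"z":0,"yaw":0,"gripper":-1},{"x":-0.6,"y":-2,"z":0,"yaw":0,"gripper":-1},{"x":-0.5,"y":-1.7,"z":0,"yaw":0,"gripper":-1},{"x":-0.4,"y":-1.3,"z":0,"yaw":0,"gripper":-1},{"x":-0.3,"y":-0.8,"z":0,"yaw":0,"gripper":-1},{"x":-0.1,"y":-0.4,"z":0,"yaw":0,"gripper":-1},{"x":0,"y":0,"z":0,"yaw":0,"gripper":-1}]'; python3 go.py 354 -39.5 110
```

```text
time_s: 14.83
ee_pos: [428.0, -230.3, 217.7]
ee_rot: [-180.0, 0.0, 5.0]
force: [0.3, 0.5, -1.3]
gripper_width: 13.9
time_s: 15.83
ee_pos: [357.2, -54.4, 218.0]
ee_rot: [180.0, -0.0, 5.1]
force: [0.8, 0.0, -0.7]
gripper_width: 13.5
t 15.83 p [357.2 -54.4 218. ] rot [ 1.7999e+02 -1.0000e-02  5.1400e+00] F [ 0.8  0.  -0.7] T [-0.06  0.06 -0.03] w 13.5
tool cm [-0.18 -1.51 10.8 ]
```

```bash
python3 -m inch '[{"x":-0.1,"y":-0.7,"z":0.5,"yaw":0,"gripper":-1},{"x":-0.1,"y":-0.8,"z":1,"yaw":0,"gripper":-1},{"x":0,"y":0,"z":1.5,"yaw":0,"gripper":-1},{"x":0,"y":0,"z":1.5,"yaw":0,"gripper":-1},{"x":0,"y":0,"z":1.5,"yaw":0,"gripper":-1},{"x":0,"y":0,"z":1.5,"yaw":0,"gripper":-1},{"x":0,"y":0,"z":1,"yaw":0,"gripper":-1},{"x":0,"y":0,"z":0.5,"yaw":0,"gripper":-1}]' 6; python3 go.py; python3 -m inch '[{"x":0,"y":0,"z":0.4,"yaw":0,"gripper":-1},{"x":0,"y":0,"z":0.4,"yaw":0,"gripper":-1},{"x":0,"y":0,"z":0.4,"yaw":0,"gripper":-1},{"x":0,"y":0,"z":0.4,"yaw":0,"gripper":-1}]' 3; python3 go.py;  python3 -m inch '[{"x":0,"y":0,"z":0.4,"yaw":0,"gripper":-1},{"x":0,"y":0,"z":0.4,"yaw":0,"gripper":-1},{"x":0,"y":0,"z":0.4,"yaw":0,"gripper":-1}]' 3; python3 go.py
```

```text
time_s: 16.5
ee_pos: [353.6, -40.3, 126.4]
ee_rot: [-180.0, 0.2, 5.0]
force: [-0.6, 0.2, 0.4]
gripper_width: 13.9
t 16.5 p [353.6 -40.3 126.4] rot [-1.7997e+02  1.7000e-01  5.0300e+00] F [-0.6  0.2  0.4] T [ 0.02  0.05 -0.02] w 13.9
time_s: 16.83
ee_pos: [354.6, -40.4, 112.0]
ee_rot: [180.0, -0.0, 5.1]
force: [-0.8, 0.3, 1.8]
gripper_width: 14.2
t 16.83 p [354.6 -40.4 112. ] rot [ 1.7998e+02 -4.0000e-02  5.0800e+00] F [-0.8  0.3  1.8] T [-0.    0.14  0.04] w 14.2
time_s: 17.08
ee_pos: [354.5, -40.3, 99.7]
ee_rot: [180.0, -0.0, 5.1]
force: [-0.8, -0.2, 0.2]
gripper_width: 13.8
t 17.08 p [354.5 -40.3  99.7] rot [ 1.7999e+02 -3.0000e-02  5.0800e+00] F [-0.8 -0.2  0.2] T [0.01 0.15 0.04] w 13.8
```

Continue down, release, then rise and measure the tray's flat pose from wrist and side.

```bash
python3 -m inch '[{"x":0,"y":0,"z":0.4,"yaw":0,"gripper":-1},{"x":0,"y":0,"z":0.4,"yaw":0,"gripper":-1},{"x":0,"y":0,"z":0.3,"yaw":0,"gripper":-1},{"x":0,"y":0,"z":0,"yaw":0,"gripper":-0.4},{"x":0,"y":0,"z":0,"yaw":0,"gripper":0},{"x":0,"y":0,"z":0,"yaw":0,"gripper":0},{"x":0,"y":0,"z":-2,"yaw":0,"gripper":0.3},{"x":-0.5,"y":0,"z":-3,"yaw":0,"gripper":1},{"x":-1,"y":0,"z":-3,"yaw":0,"gripper":1},{"x":-1,"y":0,"z":-1,"yaw":0,"gripper":1},{"x":0,"y":0,"z":0,"yaw":0,"gripper":1},{"x":0,"y":0,"z":0,"yaw":0,"gripper":1}]' 3; python3 go.py;  python3 - <<'E'
from h import *
w=grab("wrist","10"); f=grab("side","10"); grab("scene","10")
cv2.imwrite("pics/c10.png",np.vstack([crop(w,120,0,400,300,520,390),crop(f,220,170,160,64,520,208)]))
E
```

```text
time_s: 18.08
ee_pos: [329.7, -42.5, 179.2]
ee_rot: [180.0, -0.1, 5.1]
force: [-0.3, -0.2, 0.1]
gripper_width: 71.0
t 18.08 p [329.7 -42.5 179.2] rot [ 1.7997e+02 -1.3000e-01  5.0700e+00] F [-0.3 -0.2  0.1] T [0.03 0.01 0.03] w 71.0
```

View pics/c10.png

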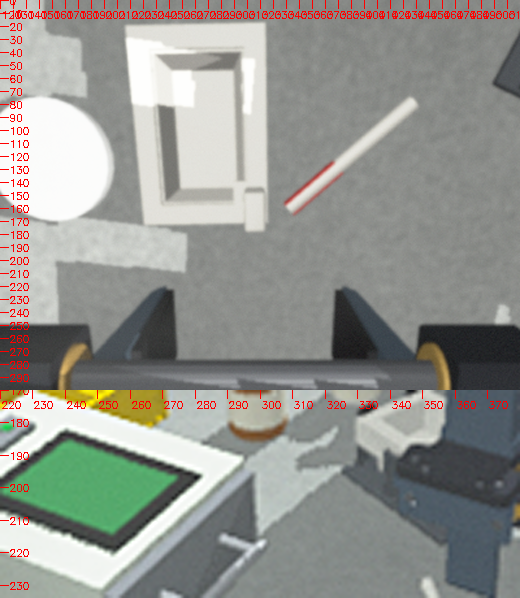

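```bash
python3 - <<'E'
from h import *
w=load("wrist10")
q=lambda x,y:(120+x/1.3,y/1.3)
for p in((245,188),(265,188),(265,231),(245,231),(255,209)): print("lugtop68",plane(w,q(*p),68).round(1))
C=[plane(w,q(*p),34) for p in((126,26),(266,23),(267,220),(145,222))]
print("rim34",np.round(C,1).tolist())
g=w["pixels"]; L=[];R=[]
for y in range(30,130,6):
    x=np.flatnonzero((g[y,205:340].min(axis=1)>185)); L.append(plane(w,(205+x[0],y),34)[:2]); R.append(plane(w,(205+x[-1]+1,y),34)[:2])
for n,a in(("L",L),("R",R)):
    v=cv2.fitLine(np.array(a,'f4'),cv2.DIST_HUBER,0,.01,.01).ravel(); print(n,np.degrees(np.arctan2(v[1],v[0])),v)
E
python3 go.py 371 -38 120
```

```text
lugtop68 [379.9 -32.1  68. ]
lugtop68 [381.  -44.6  68. ]
lugtop68 [353.4 -47.3  68. ]
lugtop68 [352.3 -34.3  68. ]
lugtop68 [367.1 -39.5  68. ]
rim34 [[472.4, 52.9, 34.0], [481.9, -36.6, 34.0], [354.5, -49.5, 34.0], [345.3, 39.0, 34.0]]
L 6.561142 [9.9345046e-01 1.1426342e-01 4.3359897e+02 4.9656162e+01]
R 5.822473 [ 9.9484098e-01  1.0144651e-01  4.3201883e+02 -4.1657619e+01]
t 18.23 p [329.3 -42.4 177.9] rot [-1.7997e+02  1.1000e-01  5.0900e+00] F [ 0.4 -0.5  0.2] T [ 0.04 -0.01 -0.  ] w 83.2
tool cm [ 4.19 -0.06  5.79]
```

```bash
python3 -m inch '[{"x":1.8,"y":0,"z":1,"yaw":-0.1,"gripper":-0.2},{"x":1.9,"y":0,"z":2,"yaw":-0.1,"gripper":-0.2},{"x":0,"y":0,"z":2.5,"yaw":0,"gripper":-0.2},{"x":0,"y":0,"z":2.5,"yaw":0,"gripper":-0.2},{"x":0,"y":0,"z":2,"yaw":0,"gripper":-0.2},{"x":0,"y":0,"z":1.2,"yaw":0,"gripper":-0.2},{"x":0,"y":0,"z":0.5,"yaw":0,"gripper":-0.2},{"x":0,"y":0,"z":0,"yaw":0,"gripper":-0.2},{"x":0,"y":0,"z":0,"yaw":0,"gripper":-0.2}]'; python3 go.py 366 -39.6 59
```

```text
time_s: 18.98
ee_pos: [366.6, -39.0, 61.7]
ee_rot: [-180.0, 0.0, 6.1]
force: [1.4, -0.2, 0.2]
gripper_width: 36.4
t 18.98 p [366.6 -39.   61.7] rot [-1.7999e+02  4.0000e-02  6.0900e+00] F [ 1.4 -0.2  0.2] T [ 0.04  0.   -0.01] w 36.4
tool cm [-0.06  0.05  0.27]
```

```bash
python3 -m inch '[{"x":0,"y":0,"z":0.2,"yaw":0,"gripper":-0.5},{"x":0,"y":0,"z":0,"yaw":0,"gripper":-0.7},{"x":0,"y":0,"z":0,"yaw":0,"gripper":-1},{"x":0,"y":0,"z":0,"yaw":0,"gripper":-1},{"x":0,"y":0,"z":0,"yaw":0,"gripper":-1},{"x":0,"y":0,"z":0,"yaw":0,"gripper":-1}]' 6; python3 go.py; python3 -m inch '[{"x":0,"y":0,"z":0,"yaw":0,"gripper":-1},{"x":0,"y":0,"z":0,"yaw":0,"gripper":-1},{"x":0,"y":0,"z":0,"yaw":0,"gripper":-1}]' 40;python3 go.py; python3 -m inch '[{"x":0,"y":0,"z":-0.3,"yaw":0,"gripper":-1},{"x":0,"y":0,"z":-0.7,"yaw":0,"gripper":-1},{"x":0,"y":0,"z":-1,"yaw":0,"gripper":-1},{"x":0,"y":0,"z":-1.5,"yaw":0,"gripper":-1},{"x":0,"y":0,"z":-2,"yaw":0,"gripper":-1},{"x":0,"y":0,"z":-2.5,"yaw":0,"gripper":-1},{"x":0,"y":0,"z":-2.5,"yaw":0,"gripper":-1},{"x":0,"y":0,"z":-2.5,"yaw":0,"gripper":-1},{"x":0,"y":0,"z":-2.5,"yaw":0.1,"gripper":-1},{"x":0,"y":0,"z":-1.5,"yaw":0.1,"gripper":-1},{"x":0,"y":0,"z":-0.6,"yaw":0,"gripper":-1},{"x":0,"y":0,"z":0,"yaw":0,"gripper":-1}]'; python3 go.py 641.5 -41 233
```

```text
time_s: 19.48
ee_pos: [366.7, -39.1, 60.4]
ee_rot: [180.0, -0.1, 6.1]
force: [-2.2, -1.3, 4.8]
gripper_width: 14.1
t 19.48 p [366.7 -39.1  60.4] rot [ 1.7998e+02 -6.0000e-02  6.0900e+00] F [-2.2 -1.3  4.8] T [0.08 0.12 0.02] w 14.1
time_s: 19.73
ee_pos: [366.7, -39.1, 60.4]
ee_rot: [180.0, -0.1, 6.1]
force: [-1.6, -0.1, 5.7]
gripper_width: 14.0
t 19.73 p [366.7 -39.1  60.4] rot [ 1.7998e+02 -6.0000e-02  6.0900e+00] F [-1.6 -0.1  5.7] T [0.04 0.17 0.  ] w 14.0
time_s: 20.73
ee_pos: [366.8, -39.1, 237.2]
ee_rot: [180.0, -0.2, 5.1]
force: [-0.3, 0.4, -0.6]
gripper_width: 13.8
t 20.73 p [366.8 -39.1 237.2] rot [ 1.7996e+02 -1.7000e-01  5.1000e+00] F [-0.3  0.4 -0.6] T [-0.07  0.05 -0.02] w 13.8
tool cm [27.34  2.63  0.42]
```

```bash
python3 -m inch '[{"x":0.5,"y":0.05,"z":0,"yaw":0,"gripper":-1},{"x":1.2,"y":0.1,"z":0,"yaw":0,"gripper":-1},{"x":2,"y":0.2,"z":0,"yaw":0,"gripper":-1},{"x":2.8,"y":0.25,"z":0,"yaw":0,"gripper":-1},{"x":3,"y":0.28,"z":0,"yaw":0,"gripper":-1},{"x":3,"y":0.28,"z":0,"yaw":0,"gripper":-1},{"x":3,"y":0.28,"z":0,"yaw":0,"gripper":-1},{"x":3,"y":0.28,"z":0,"yaw":0,"gripper":-1},{"x":3,"y":0.28,"z":0,"yaw":0,"gripper":-1},{"x":2.5,"y":0.24,"z":0,"yaw":0,"gripper":-1},{"x":1.7,"y":0.16,"z":0,"yaw":0,"gripper":-1},{"x":1,"y":0.1,"z":0.1,"yaw":0,"gripper":-1}]'; python3 -m inch '[{"x":0.5,"y":0.05,"z":0.1,"yaw":0,"gripper":-1},{"x":0,"y":0,"z":0,"yaw":0,"gripper":-1},{"x":0,"y":0,"z":0,"yaw":0,"gripper":-1},{"x":0,"y":0,"z":0,"yaw":0,"gripper":-1}]'; python3 go.py 642 -40 234.4
python3 - <<'E'
from h import *
f=grab("side","11"); s=grab("scene","11"); w=grab("wrist","11")
R=cv2.getRotationMatrix2D((0,0),-5,1)[:,:2]
rim=np.array([np.r_[np.array([690,0.3])+R@[a*65,b*45],208] for a,b in((-1,-1),(1,-1),(1,1),(-1,1))])
for n,g in(("side",f),("scene",s),("wrist",w)):
    print(n,"predicted rim",proj(g,rim).round(1).tolist())
    p=proj(g,rim).astype('f4'); x,y,ww,hh=cv2.boundingRect(p)
    x0,y0=max(0,x-15),max(0,y-15); c=g["pixels"][y0:y+hh+15,x0:x+ww+15]; hsv=cv2.cvtColor(c,cv2.COLOR_RGB2HSV)
    m=((hsv[...,1]<45)&(hsv[...,2]>150)).astype('uint8'); m=cv2.morphologyEx(m,cv2.MORPH_OPEN,np.ones((3,3)))
    k,l,st,cc=cv2.connectedComponentsWithStats(m); i=1+np.argmax(st[1:,4])
    h=cv2.convexHull(cv2.findContours((l==i).astype('uint8'),0,2)[0][0])
    print("   measured",(cv2.approxPolyDP(h,3,True)[:,0]+[x0,y0]).tolist())
E
```

```text
time_s: 21.73
ee_pos: [637.0, -40.1, 232.0]
ee_rot: [-180.0, 0.1, 5.1]
force: [-0.4, 0.4, -1.6]
gripper_width: 13.9
time_s: 22.07
ee_pos: [638.6, -40.3, 233.9]
ee_rot: [-180.0, 0.1, 5.1]
force: [0.1, -0.3, -0.6]
gripper_width: 13.6
t 22.07 p [638.6 -40.3 233.9] rot [-1.80e+02  5.00e-02  5.09e+00] F [ 0.1 -0.3 -0.6] T [-0.01  0.02 -0.02] w 13.6
tool cm [ 0.34  0.   -0.05]
side predicted rim [[273.1, 164.0], [234.3, 152.5], [211.5, 167.3], [251.5, 180.3]]
   measured [[196, 153], [230, 138], [287, 156], [288, 195], [196, 195]]
scene predicted rim [[339.6, 192.6], [329.1, 226.1], [369.6, 231.4], [376.7, 196.9]]
   measured [[340, 182], [375, 196], [391, 220], [391, 246], [314, 246], [322, 206]]
wrist predicted rim [[330.8, 260.0], [334.4, 24.1], [154.3, 24.1], [184.5, 260.0]]
   measured [[349, 9], [349, 233], [183, 274], [139, 274], [143, 9]]
```

```bash
python3 -m inch '[{"x":0.2,"y":0,"z":0,"yaw":0,"gripper":-1},{"x":0.14,"y":0,"z":-0.05,"yaw":0,"gripper":-1},{"x":0,"y":0,"z":0,"yaw":0,"gripper":-1},{"x":0,"y":0,"z":0,"yaw":0,"gripper":-1},{"x":0,"y":0,"z":0,"yaw":0,"gripper":-1},{"x":0,"y":0,"z":0,"yaw":0,"gripper":-1}]'; python3 go.py
python3 - <<'E'
from h import *
f=grab("side","12"); s=grab("scene","12"); w=grab("wrist","12")
R=cv2.getRotationMatrix2D((0,0),-5,1)[:,:2]
rim=np.array([np.r_[np.array([690,0.3])+R@[a*65,b*45],208] for a,b in((-1,-1),(1,-1),(1,1),(-1,1))])
for n,g,b in(("side",f,load("side2")),("scene",s,load("scene2"))):
    P=proj(g,rim); print(n,P.round(1).tolist())
    D=cv2.absdiff(g["pixels"],b["pixels"]).max(2); m=cv2.morphologyEx((D>25).astype('uint8'),cv2.MORPH_OPEN,np.ones((2,2)))
    x,y,ww,hh=cv2.boundingRect(P.astype('f4')); x0,y0=x-12,y-12
    print("\n".join(f"{y0+i:3d} "+"".join(".#"[v] for v in r) for i,r in enumerate(m[y0:y+hh+14,x0:x+ww+12])),"x0",x0)
P=proj(w,rim); print("wrist",P.round(1).tolist())
g=cv2.GaussianBlur(cv2.cvtColor(w["pixels"],cv2.COLOR_RGB2GRAY),(3,3),0).astype(int)
pk=lambda v,o:[(o+i,int(v[i+1]-v[i-1])) for i in range(1,len(v)-1) if abs(v[i+1]-v[i-1])>14]
for y in(60,120,180): print(y,"L",pk(g[y,140:200],140),"R",pk(g[y,310:350],310))
print("top",pk(g[5:60,240],5))
E
```

```text
time_s: 22.72
ee_pos: [642.9, -40.0, 234.4]
ee_rot: [180.0, 0.0, 5.1]
force: [-0.1, -0.3, -0.4]
gripper_width: 13.9
t 22.72 p [642.9 -40.  234.4] rot [1.80e+02 1.00e-02 5.09e+00] F [-0.1 -0.3 -0.4] T [0.   0.05 0.07] w 13.9
side [[273.1, 164.0], [234.3, 152.5], [211.5, 167.3], [251.5, 180.3]]
140 ...............................################################.#############..........
141 ................................#############################.###############..........
142 ................................###########################.#################..........
143 ................................#############################################..........
144 ................................#############################################..........
145 ................................#############################################..........
146 .................................############################################..........
147 ....................................#########################################..........
148 .......................................###########################
[... 9631 characters left out ...]
96), (335, -53), (336, -18), (340, 41), (341, 82), (342, 106), (343, 89), (344, 46), (345, 15)]
120 L [(156, 18), (157, 28), (158, 27), (159, 15), (163, 18), (164, 38), (165, 45), (166, 31), (190, -18), (191, -26), (194, 15)] R [(330, -24), (331, -65), (332, -105), (333, -108), (334, -70), (335, -26), (338, 24), (339, 64), (340, 104), (341, 104), (342, 64), (343, 24)]
180 L [(164, 18), (165, 27), (166, 27), (167, 18), (196, -24), (197, -36), (198, -21)] R [(329, -25), (330, -66), (331, -106), (332, -107), (333, -67), (334, -24), (337, 27), (338, 68), (339, 103), (340, 100), (341, 61), (342, 22)]
top [(6, -36), (7, -27), (12, -23), (13, -35), (14, -17), (15, 37), (16, 80), (17, 76), (18, 43)]
```

```bash
python3 - <<'E'
from h import *
w=load("wrist12"); g=cv2.GaussianBlur(w["pixels"],(9,1),0)
for x in(200,240,290): print(x,[(y,g[y,x].tolist()) for y in range(0,66,3)])
print([plane(w,(240,16),z).round(0).tolist() for z in(204,208,100)])
# expected edges of things below
R=cv2.getRotationMatrix2D((0,0),-5,1)[:,:2]
for n,l,z in(("glass+x",60,104),("surround+x",75,104),("rim+x",65,208),("basin floor+x",45,176)):
    print(n,proj(w,[np.r_[np.array([690,.3])+R@[l,0],z]]).round(1))
b=load("wrist10"); print("bench image rim+x px at same TCP-relative check")
E
```

```text
200 [(0, [160, 165, 157]), (3, [161, 166, 158]), (6, [162, 167, 158]), (9, [163, 167, 159]), (12, [163, 168, 159]), (15, [197, 203, 190]), (18, [229, 233, 224]), (21, [229, 232, 223]), (24, [229, 232, 223]), (27, [229, 233, 224]), (30, [229, 233, 224]), (33, [233, 235, 227]), (36, [239, 238, 232]), (39, [238, 238, 232]), (42, [239, 239, 232]), (45, [239, 238, 232]), (48, [239, 238, 232]), (51, [239, 238, 232]), (54, [239, 238, 232]), (57, [239, 238, 232]), (60, [240, 239, 233]), (63, [225, 224, 217])]
240 [(0, [202, 214, 216]), (3, [201, 214, 216]), (6, [167, 176, 178]), (9, [142, 148, 149]), (12, [138, 142, 144]), (15, [90, 94, 92]), (18, [221, 225, 215]), (21, [229, 233, 224]), (24, [228, 232, 223]), (27, [228, 232, 223]), (30, [229, 233, 224]), (33, [234, 235, 227]), (36, [240, 239, 232]), (39, [240, 238, 233]), (42, [241, 240, 234]), (45, [239, 239, 233]), (48, [239, 239, 233]), (51, [240, 239, 233]), (54, [240, 239, 233]), (57, [240, 239, 233]), (60, [240, 239, 233]), (63, [223, 223, 216])]
290 [(0, [144, 147, 150]), (3, [143, 147, 150]), (6, [144, 147, 150]), (9, [144, 148, 149]), (12, [138, 143, 145]), (15, [92, 95, 93]), (18, [223, 227, 218]), (21, [232, 236, 227]), (24, [233, 236, 227]), (27, [232, 235, 227]), (30, [232, 236, 228]), (33, [236, 238, 230]), (36, [241, 240, 234]), (39, [241, 240, 234]), (42, [241, 240, 235]), (45, [240, 239, 233]), (48, [240, 240, 234]), (51, [241, 240, 234]), (54, [241, 240, 234]), (57, [241, 240, 235]), (60, [241, 240, 234]), (63, [225, 225, 218])]
[[763.0, 9.0, 204.0], [762.0, 9.0, 208.0], [787.0, 34.0, 100.0]]
glass+x [[272.2  68.8]]
surround+x [[271.5  48.9]]
rim+x [[244.8  33.2]]
basin floor+x [[257.9  80.9]]
bench image rim+x px at same TCP-relative check
```

```bash
python3 -m inch '[{"x":0,"y":0,"z":0,"yaw":0,"gripper":-1},{"x":0,"y":0,"z":0,"yaw":0,"gripper":-1},{"x":0,"y":0,"z":0,"yaw":0,"gripper":-1}]'; python3 -c "
from workcell import env; print(env.job_done())"; python3 go.py 642 -40 234.4
```

```text
time_s: 23.12
ee_pos: [642.9, -40.0, 234.4]
ee_rot: [180.0, -0.0, 5.1]
force: [-0.3, -0.2, -0.1]
gripper_width: 13.7
the job is handed in; nothing more can be done
None
the job is handed in; nothing more can be done
```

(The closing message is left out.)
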